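# Scrape the sorting plate and bring the knobbed jar to the front

### The arm

A 6-joint arm with a two-finger parallel gripper is mounted at the origin on the work surface. World frame = base frame: x ahead of the robot, y to its left, z up, the work surface at z = 0. Lengths are in m, angles in rad, forces in N, time in s.
With the tool pointing down it reaches from about 0.375 to 0.75 m from the base axis. Payload 9 kg.
Tool frame: the origin (TCP) lies at the very end of the fingers, on their centre line; the grasp point (between the pads) lies 19 mm behind it; y points along the fingers, x is the direction in which the jaws open and shut, and the axes are right-handed (so a half turn about y gives the same grasp; the last joint's range is limited). The gripper opens to 85 mm and grips with 20 to 120 N. Pads are 22 mm wide; open, the fingers measure 114 mm over their backs; the gripper's body (76 mm by 85 mm) begins 54 mm behind the grasp point. The pads swing forward as they close: fully open they stand 13 mm farther back than shut.
Start: joints at [-0.218, 0.104, 0.097, 1.564, 0, 1.353], TCP at [0.6, 0, 0.231] pointing down, gripper open.
Joint ranges: [-2.99, 2.99], [-0.84, 1.86], [-1.1, 1.16], [-1.84, 2.11], [-1.51, 1.56], [-3.14, 3.14]. Speed limits (rad/s): [2.22, 2.22, 2.57, 3.14, 3.14, 3.14].

### API

Orientations are given as a unit quaternion [w, x, y, z].
In Python, from rig import r, open_jaws, grasp, planner, viewer, models gives the robot as it stands. The module is installed in compiled form; this text tells all that it offers. Calls block until the motion is done:
- r.move_ptp(position, orientation): joint-space move of the TCP to a pose.
- r.servo_line(position, frame=None, speed=0.15, max_force=None): straight line of the TCP; frame=None keeps the orientation; speed is the mean speed in m/s. With max_force (N) it stops when the force on the tool has changed by that much, and returns True; else False.
- r.move_joints(angles): joint-space move.
- open_jaws() and grasp(): open the fingers fully, or close them until they stop; the grip force is fixed at half the most.
- r.hold(seconds).
- planner.inverse_kinematics(position, orientation): joint angles nearest the present ones, or None.
- r.observe(): the state.
- viewer.get_image(name): name is "scene" or "side" or "wrist"; returns the picture (420x560x3 uint8, red, green, blue); there is no depth.
- viewer.camera_model(name): a dict with "fx", "fy", "cx", "cy" (pixels), "dist" ([k1, k2, p1, p2, k3] as OpenCV has them; the pictures are not rectified), "extrinsics" (4x4, takes a point from world to camera coordinates); the wrist camera has in their place "tool_from_camera" (4x4, takes a point from camera to tool coordinates, whose origin is the TCP and whose axes are the tool frame's). Camera axes: x right, y down, z forward; pixel columns grow to the right and rows downward; lengths in m; the calibration is good to about 2 mm. A picture is of the moment at which its call begins: read the wrist's pose just before it. camera_model takes no time and is no camera call.
A pose or a line that the arm cannot do raises r.MotionError and nothing moves.
- r.sign_off(): hands the job in, once; it reports no verdict.
Trained networks look in the newest picture that a camera, given by its name, has taken for a name from the list of things; names that differ only in an ending like _2 or _b are one class to them, and where a whole thing is asked for, a point or a joint stands for the part that bears it (a point fixed in the world has none). Each returns a list of dicts, best first, with "conf" (0 to 1); they miss things now and then, are a little off and sometimes report something else, mostly with a low value. They report only what shows in the picture. A call takes as long as a camera call. They do not tell look-alikes from the thing itself.
- models.look_for(camera, target): "pixel" ([column, row] in pixels, amid what is visible of it).
- models.trace(camera, target): "region" (420x560 bool, what is visible of it) and "pixel" ([column, row] in pixels, amid what is visible of it).
- models.mark_of(camera, target): "pixel" ([column, row] in pixels: a listed point, or the origin of a listed thing).
The state is a dict: "t": time; "q": joint angles; "qd": joint speeds; "effort": joint torques, N m; "ee_pos": TCP position; "orientation": TCP orientation; "ft_force": force on the tool from outside, world axes, zero at the start; "ft_torque": the same for the moment, N m; "opening": finger opening in m.
Only numpy, scipy, OpenCV 4.12 (cv2) and the standard library are available. Lean on these libraries where they do the work, as an engineer would, in place of code of your own. Each camera call takes 0.05 s, during which the arm holds its last target.

### The job

Get the fastener sorting station ready: grip the scraper block and push all four steel chips with it off the plate into the catch tray at the plate's end, keeping your fingers off the chips, then stand the scraper upright on the bench, clear of the station. Then take the jar that has a tall knob on its lid by this knob, turn the carousel until that jar is squarely at the front, in line with the small pointer on the plate, and finish while still gripping the knob, holding the turntable still. Leave the other things on the bench where they are.

Things in the scene. Friction and masses are not known exactly. Their poses are not given: they have to be found in the camera images.
- station: Fixed sorting station. Origin on the carousel's upright axis at bench height; own z up; own x is the FRONT direction, from the carousel axis (turntable to 130 mm) over a steel plate (140 to 320 mm) to a catch tray (320 to 400 mm). A pointer 6 x 12 mm, 8 mm high, stands on the plate at own x 145, y 0.
- plate_end (a point): Middle of the plate's end edge, on its top face, where the tray begins; axes as the station's. The plate is flat without rims, 170 mm wide (own y), top 30 mm above the bench, and runs 180 mm from here back towards the carousel.
- tray_centre (a point): Centre of the catch tray's floor, 4 mm above the bench; axes as the station's. Tray 80 mm (own x) x 180 mm (own y) outside, walls 4 mm thick and 22 mm high on three sides; the plate's end face is the fourth.
- carousel: Turntable, 260 mm across, with six lidded jars 66 mm across fixed on it, evenly spaced, axes 88 mm from the middle, lid tops 116 mm above the bench. Turns freely both ways about the upright axis (slight friction, no detents, no stop within a full turn). Origin on that axis 34 mm above the bench; own z up, own x points to the knobbed jar, and agrees with the station's own x when that jar is at the front.
- jar_knob (a point): Grip point on the knob of the one jar whose lid has a knob (the other five lids are flat): a plain round upright pin, 24 mm in diameter, from the lid (116 mm above the bench) up to 161 mm. The point is on its axis, 142 mm above the bench.
- front_mark (a point): Point fixed to the station where jar_knob is when the jar is squarely at the front (88 mm along the station's own x, 142 mm above the bench).
- scraper: Loose scraper block, 180 g or so, standing upright on the bench. Origin at the centre of its underside. Aluminium blade block 22 (own x) x 120 (own y) x 30 mm high, and on top of it a wooden grip 24 (own x) x 75 (own y) mm up to 82 mm above the underside. Grip it across own x.
- chip0: Steel chip 18 x 12 x 8 mm, 13 g, lying loose on the plate, between 215 and 295 mm along the station's own x and within 40 mm of its middle line. Origin at the centre of its underside.
- chip1: Round steel chip (punch slug), 16 mm across, 8 mm thick, 13 g, lying loose on the plate, between 215 and 295 mm along the station's own x and within 40 mm of its middle line. Origin at the centre of its underside.
- chip2: Steel chip 18 x 12 x 8 mm, 13 g, lying loose on the plate, between 215 and 295 mm along the station's own x and within 40 mm of its middle line. Origin at the centre of its underside.
- chip3: Round steel chip (punch slug), 16 mm across, 8 mm thick, 13 g, lying loose on the plate, between 215 and 295 mm along the station's own x and within 40 mm of its middle line. Origin at the centre of its underside.
- tape_roll: Bystander, leave alone: roll of tape lying flat, 90 mm across, 24 mm high. Origin at its underside centre.
- oil_bottle: Bystander, leave alone: upright white bottle, 56 mm across, 105 mm high. Origin at its underside centre.
- mug: Bystander, leave alone: mug, 80 mm across, 90 mm high, with a handle. Origin at its underside centre.
- carton: Bystander, leave alone: closed cardboard carton 90 x 120 x 60 mm. Origin at its underside centre.
- filler_can: Bystander, leave alone: can, 74 mm across, 110 mm high. Origin at its underside centre.
- offcut: Bystander, leave alone: wooden offcut 140 x 70 x 35 mm. Origin at its underside centre.
- screwdriver: Bystander, leave alone: screwdriver lying on the bench, about 200 mm long, along its own x. Origin at its underside centre.
Mind the look-alikes: they are no part of the job. Leave any turquoise or yellow look-alike of the scraper alone.

How it is judged:
By the outcome, as a careful person would: the job done as asked, in the order asked, and still so for the second after the job is handed in, while the arm keeps its last pose, push and grip.
It also fails if it takes over 72 s, if anything falls off the work surface, if the arm or the gripper's body presses on something with over 40 N, if the wrist force passes 120 N, or if a joint passes its speed limit or range.

## Working session

There is one attempt and no reset: what is moved stays moved. The work goes in short steps, each a Python script; the robot and the scene stay as the last script left them, time stands still between calls to the robot, and variables do not carry over. Pictures are saved under pics/ and viewed, and the job is handed in when it is done.

```bash
mkdir -p pics; ls; cat > h.py <<'E'
from rig import r, open_jaws, grasp, planner, viewer, models
import numpy as np, cv2
from scipy.spatial.transform import Rotation as R
def save(img,n): cv2.imwrite('pics/'+n,img[:,:,::-1])
def cam(name,obs=None):
    m=viewer.camera_model(name)
    K=np.array([[m['fx'],0,m['cx']],[0,m['fy'],m['cy']],[0,0,1.]])
    d=np.array(m['dist'],float)
    if 'extrinsics' in m: E=np.array(m['extrinsics'])
    else:
        q=obs['orientation']; T=np.eye(4); T[:3,:3]=R.from_quat([q[1],q[2],q[3],q[0]]).as_matrix(); T[:3,3]=obs['ee_pos']
        E=np.linalg.inv(T@np.array(m['tool_from_camera']))
    return K,d,E
def unproj(c,px,z):
    K,d,E=c
    p=cv2.undistortPoints(np.array([[px]],float),K,d)[0,0]
    Ei=np.linalg.inv(E); o=Ei[:3,3]; v=Ei[:3,:3]@np.array([p[0],p[1],1])
    return o+v*(z-o[2])/v[2]
def proj(c,P):
    K,d,E=c
    return cv2.projectPoints(np.array(P,float).reshape(-1,1,3),cv2.Rodrigues(E[:3,:3])[0],E[:3,3],K,d)[0][:,0]
E
python3 - <<'E'
from h import *
o=r.observe(); print(o)
for n in ['scene','side','wrist']:
    save(viewer.get_image(n),n+'0.png')
    m=viewer.camera_model(n); print(n,m)
E
```

```text
pics
{'t': 0.0, 'q': array([-2.17687147e-01,  1.04717485e-01,  9.64449409e-02,  1.56391079e+00,
       -3.62305266e-05,  1.35311870e+00]), 'qd': array([-5.72136563e-05,  6.24852767e-05,  2.76750660e-04,  5.01587235e-04,
       -6.81870889e-04,  6.54856354e-04]), 'effort': array([ 7.03431251e-04, -5.56934094e+01,  5.03644359e+01,  1.70058967e-02,
       -2.22691165e-04, -8.28643181e-07]), 'ee_pos': array([5.99649619e-01, 8.34936566e-05, 2.30498299e-01]), 'orientation': array([ 7.07200010e-01, -7.07013212e-01,  4.84931971e-04,  4.78216836e-04]), 'ft_force': array([-0.53571293, -0.53427652,  0.57826161]), 'ft_torque': array([0.0178531 , 0.01158063, 0.04293781]), 'opening': 0.08539619468171657}
scene {'fx': 520.6639037649302, 'fy': 520.6639037649302, 'cx': 275.7202598732854, 'cy': 211.53329516810533, 'dist': array([0.00019822, 0.        , 0.        , 0.        , 0.        ]), 'extrinsics': array([[ 0.00354947,  0.99981462, -0.01892417,  0.06398491],
       [ 0.62847982, -0.01695013, -0.77764119, -0.23079085],
       [-0.7778178 , -0.00913324, -0.62842347,  1.94246385],
       [ 0.       
[... 336 characters left out ...]
 , -0.84209307,  0.18808981],
       [ 0.32798444,  0.77560945, -0.53931084,  1.35084734],
       [ 0.        ,  0.        ,  0.        ,  1.        ]])}
wrist {'fx': 336.5306352505555, 'fy': 336.5306352505555, 'cx': 277.38578062696337, 'cy': 208.3726981334822, 'dist': array([0.01373591, 0.        , 0.        , 0.        , 0.        ]), 'tool_from_camera': array([[ 9.99999889e-01, -2.73098729e-04, -3.85128931e-04,
         6.53358680e-04],
       [ 2.87525416e-04, -2.94745143e-01,  9.55575857e-01,
        -1.42662238e-01],
       [-3.74481433e-04, -9.55575861e-01, -2.94745032e-01,
         7.55279967e-02],
       [ 0.00000000e+00,  0.00000000e+00,  0.00000000e+00,
         1.00000000e+00]])}
```

View pics/scene0.png

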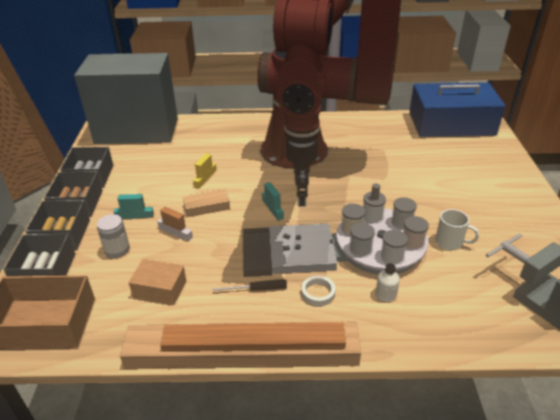

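View pics/side0.png

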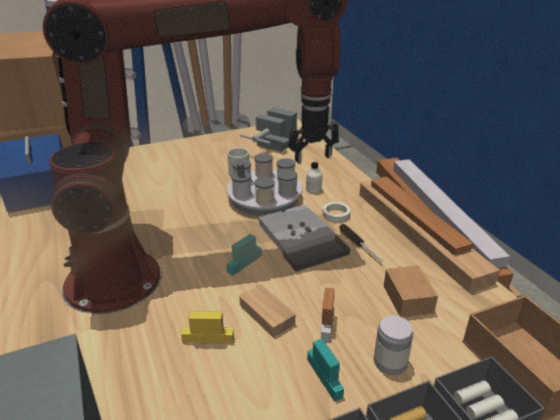

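View pics/wrist0.png

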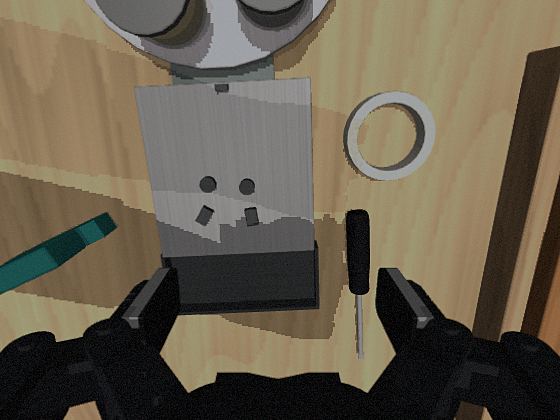

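```bash
python3 - <<'E'
from h import *
o=r.observe()
Z={'station':0,'plate_end':.03,'tray_centre':.004,'carousel':.034,'jar_knob':.142,'front_mark':.142,'scraper':0,'chip0':.03,'chip1':.03,'oil_bottle':0,'mug':0,'tape_roll':0,'filler_can':0,'offcut':0,'carton':0,'screwdriver':0}
for n in ['scene','side','wrist']:
    viewer.get_image(n); c=cam(n,o)
    for k,z in Z.items():
        if n=='wrist' and k in('mug','oil_bottle','filler_can','offcut','carton','tape_roll'): continue
        if n=='side' and k in('mug','oil_bottle','filler_can','tape_roll','screwdriver'): continue
        for d in models.mark_of(n,k)[:5]:
            if d['conf']>.25: print(n,k,round(d['conf'],2),np.round(d['pixel'],1),np.round(unproj(c,d['pixel'],z),4)[:2])
print(r.observe()['t'])
E
```

```text
scene station 0.72 [380.3 247.6] [0.5411 0.2393]
scene station 0.46 [160.9 291.2] [ 0.6985 -0.3758]
scene plate_end 0.95 [270.5 246.8] [ 0.5624 -0.0803]
scene tray_centre 0.91 [256.8 253.5] [ 0.5618 -0.1206]
scene carousel 0.57 [381.6 237.8] [0.5363 0.2402]
scene jar_knob 0.68 [375.2 188. ] [0.4405 0.2254]
scene front_mark 0.84 [355.2 208.1] [0.5321 0.1563]
scene scraper 0.89 [175.3 232.4] [ 0.4585 -0.3722]
scene scraper 0.86 [275.  210.7] [ 0.3612 -0.0676]
scene scraper 0.7 [134.  216.8] [ 0.3799 -0.515 ]
scene scraper 0.67 [207.6 173.1] [ 0.1437 -0.3044]
scene scraper 0.39 [118.9 252.5] [ 0.5439 -0.5251]
scene chip0 0.72 [271.5 247.7] [ 0.5663 -0.0775]
scene chip0 0.61 [287.5 236.2] [ 0.5182 -0.0309]
scene chip0 0.55 [289.3 250.9] [ 0.5807 -0.0271]
scene chip0 0.49 [297.  239.8] [ 0.5345 -0.0037]
scene chip0 0.49 [299.6 248.7] [0.5723 0.0024]
scene chip1 0.72 [271.5 247.7] [ 0.5663 -0.0775]
scene chip1 0.61 [287.5 236.2] [ 0.5182 -0.0309]
scene chip1 0.55 [289.3 250.9] [ 0.5807 -0.0271]
scene chip1 0.49 [297.  239.8] [ 0.5345 -0.0037]
scene chip1 0.49 [299.6 248.7] [0.5723 0.0024]

[... 1935 characters left out ...]
ation 0.48 [209.  179.4] [ 0.5227 -0.0053]
wrist plate_end 0.58 [239.9 254.4] [ 0.5583 -0.084 ]
wrist scraper 0.79 [ 66.3 236.8] [ 0.3496 -0.0748]
wrist scraper 0.71 [358.3 285.4] [ 0.7009 -0.14  ]
wrist scraper 0.67 [210.9 183.4] [ 0.5246 -0.0099]
wrist chip0 0.79 [203.8 213.8] [ 0.5211 -0.0364]
wrist chip0 0.77 [245.1 181.2] [ 0.5665 -0.0007]
wrist chip0 0.76 [210.3 181.9] [ 0.5302 -0.0014]
wrist chip0 0.56 [248.1 215.9] [ 0.5686 -0.0388]
wrist chip1 0.79 [203.8 213.8] [ 0.5211 -0.0364]
wrist chip1 0.77 [245.1 181.2] [ 0.5665 -0.0007]
wrist chip1 0.76 [210.3 181.9] [ 0.5302 -0.0014]
wrist chip1 0.56 [248.1 215.9] [ 0.5686 -0.0388]
wrist screwdriver 0.89 [357.1 287. ] [ 0.6995 -0.1423]
2.15
```

```bash
python3 - <<'E'
from h import *
r.move_ptp([0.46,-0.335,0.25],r.observe()['orientation'])
o=r.observe(); print(o['t'],o['ee_pos'],o['orientation'])
im=viewer.get_image('wrist'); save(im,'wrist1.png'); c=cam('wrist',o)
for d in models.trace('wrist','scraper'):
    m=d['region'].astype(np.uint8)
    print(d['conf'],d['pixel'],m.sum(),cv2.minAreaRect(cv2.findNonZero(m)))
for d in models.mark_of('wrist','scraper'): print(d,unproj(c,d['pixel'],0))
w=cv2.imread('pics/wrist0.png'); cv2.imwrite('pics/w0z.png',cv2.resize(w[60:330,120:340],None,fx=2.2,fy=2.2,interpolation=cv2.INTER_CUBIC))
E
```

```text
3.5083 [ 0.4605793  -0.33417381  0.2499731 ] [ 7.07200484e-01 -7.07012893e-01 -4.17208830e-04  2.67252071e-04]
0.94 [30.2, 167.9] 3074 ((42.0, 160.0), (58.0, 84.0), 90.0)
0.87 [278.7, 214.3] 3176 ((280.9230651855469, 211.11538696289062), (33.83671188354492, 105.6703872680664), 33.6900634765625)
0.73 [201.7, 325.9] 3088 ((206.32699584960938, 320.8148193359375), (109.11419677734375, 36.26701736450195), 85.10090637207031)
{'pixel': [274.6, 202.0], 'conf': 0.93} [ 0.45778572 -0.37159121  0.        ]
{'pixel': [28.2, 155.5], 'conf': 0.87} [ 0.1730617  -0.31590126  0.        ]
{'pixel': [211.7, 306.9], 'conf': 0.8} [ 3.73266804e-01 -5.17841102e-01  5.55111512e-17]
```

View pics/wrist1.png

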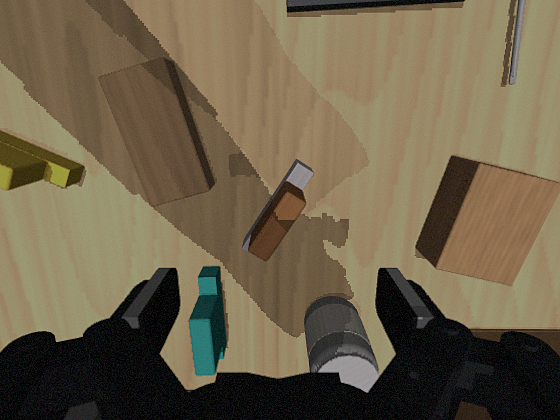

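View pics/w0z.png

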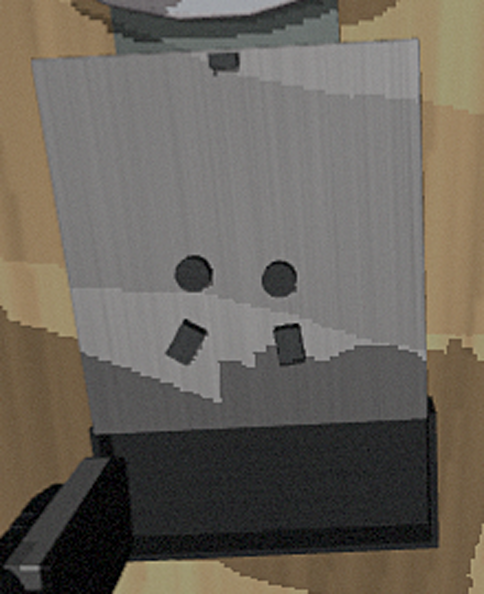

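```bash
python3 - <<'E'
from h import *
from scipy.optimize import least_squares
w=cv2.imread('pics/wrist1.png'); cv2.imwrite('pics/w1z.png',cv2.resize(w[150:270,220:340],None,fx=5,fy=5,interpolation=cv2.INTER_CUBIC))
o={'ee_pos':[5.99649619e-01, 8.34936566e-05, 2.30498299e-01],'orientation':[ 7.07200010e-01, -7.07013212e-01,  4.84931971e-04,  4.78216836e-04]}
c=cam('wrist',o)
px=np.array([[134.5,86.8],[310,77.7],[314.1,250.5],[163.2,257.7]])
W=np.array([unproj(c,p,.03) for p in px])[:,:2]; print(W)
L=np.array([[.14,-.085],[.14,.085],[.32,.085],[.32,-.085]])
def T(p,l):
    a=p[2]; return l@np.array([[np.cos(a),np.sin(a)],[-np.sin(a),np.cos(a)]])+p[:2]
s=least_squares(lambda p:(T(p,L)-W).ravel(),[.54,.24,-1.57]); print(s.x,s.fun*1000)
p=s.x
print('tray,plate_end,mark,pointer',T(p,np.array([[.358,0],[.32,0],[.088,0],[.145,0]])))
print(unproj(c,[120+223/2.2,60+53/2.2],.038))
E
```

```text
[[ 0.46317197  0.09156792]
 [ 0.63095905  0.09986462]
 [ 0.64059797 -0.07907333]
 [ 0.47243186 -0.08780346]]
[ 0.53989769  0.23583127 -1.51906666] [-0.92165123  0.05556328  1.06386712  0.54898532  0.7321299  -0.27227832
 -0.87434578 -0.33227028]
tray,plate_end,mark,pointer [[ 0.55840866 -0.12168984]
 [ 0.55644381 -0.08374067]
 [ 0.54444788  0.14794899]
 [ 0.54739515  0.09102523]]
[0.54762364 0.09375323 0.038     ]
```

View pics/w1z.png

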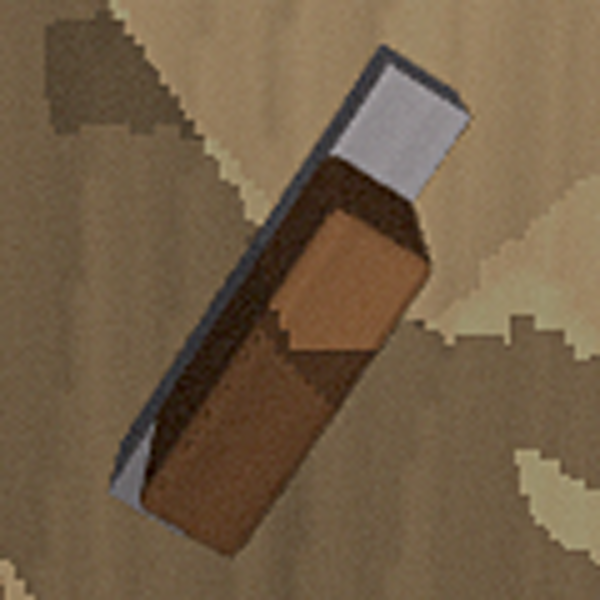

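```bash
python3 - <<'E'
from h import *
from scipy.optimize import least_squares
o=r.observe(); c=cam('wrist',o)
f=lambda a:[220+a[0]/5,150+a[1]/5]
obs=np.array([f(a) for a in [(338,207),(430,263),(235,557),(143,500),(388,65),(470,117),(112,490)]])
def model(p):
    x,y,a=p
    l=np.array([[-.012,.0375,.082],[.012,.0375,.082],[.012,-.0375,.082],[-.012,-.0375,.082],[-.011,.06,.03],[.011,.06,.03],[-.011,-.06,.03]])
    Rz=R.from_euler('z',a).as_matrix(); return l@Rz.T+[x,y,0]
s=least_squares(lambda p:(proj(c,model(p))-obs).ravel(),[.458,-.372,-.6]); print(s.x,s.fun.reshape(-1,2).round(2))
print(np.degrees(s.x[2]))
E
```

```text
[ 0.46068818 -0.37427169 -0.55905078] [[-0.57 -1.3 ]
 [ 2.07  0.4 ]
 [ 0.18  1.62]
 [-1.76  1.5 ]
 [ 0.11 -1.23]
 [ 0.6  -0.95]
 [-0.74  0.33]]
-32.03125006457227
```

```bash
cat >> h.py <<'E'
def down(a):
    q=(R.from_euler('z',a)*R.from_euler('x',-np.pi/2)).as_quat(); return np.array([q[3],q[0],q[1],q[2]])
SP=np.array([0.53990,0.23583,-1.51907])
def st(x,y,z): 
    a=SP[2]; return np.array([SP[0]+x*np.cos(a)-y*np.sin(a),SP[1]+x*np.sin(a)+y*np.cos(a),z])
SC=np.array([0.46069,-0.37427,-0.55905])
E
python3 - <<'E'
from h import *
q=down(SC[2])
for P,a in [([*SC[:2],.15],SC[2]),([*SC[:2],.039],SC[2]),(st(.19,0,.15),SP[2]),(st(.19,0,.07),SP[2]),(st(.326,0,.07),SP[2])]: print(planner.inverse_kinematics(P,down(a)))
r.move_ptp([*SC[:2],.15],q)
r.servo_line([*SC[:2],.042],speed=.12,max_force=15)
o=r.observe(); print(o['t'],o['ee_pos'],o['ft_force'])
c=cam('wrist',o); save(viewer.get_image('wrist'),'pre.png'); save(viewer.get_image('side'),'pres.png')
E
```

```text
[-9.02380234e-01  8.41754902e-02 -7.11438413e-02  1.41547700e+00
  4.44089210e-16  1.22746609e+00]
[-9.02380234e-01  1.41042536e-01 -2.14659180e-01  1.21509461e+00
  4.44089210e-16  1.22746609e+00]
[-0.15351145 -0.04338122 -0.20029153  1.41388602  0.          2.93635488]
[-0.15351145 -0.00780361 -0.31184403  1.2667559   0.          2.93635488]
[-0.39168295  0.02958798 -0.27419768  1.26701067  0.          2.69818338]
5.2667 [ 0.461161   -0.37486255  0.04308247] [ 0.4233039  -0.4196338  -0.79371002]
```

View pics/pre.png

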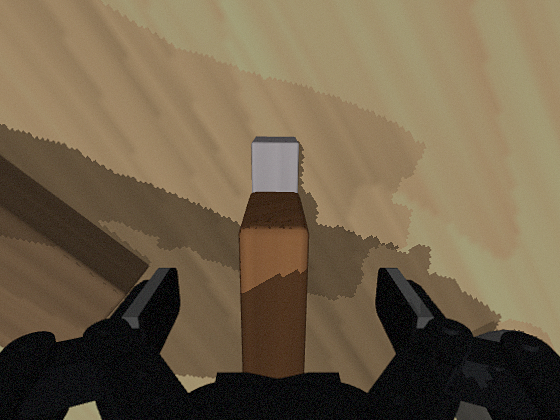

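View pics/pres.png

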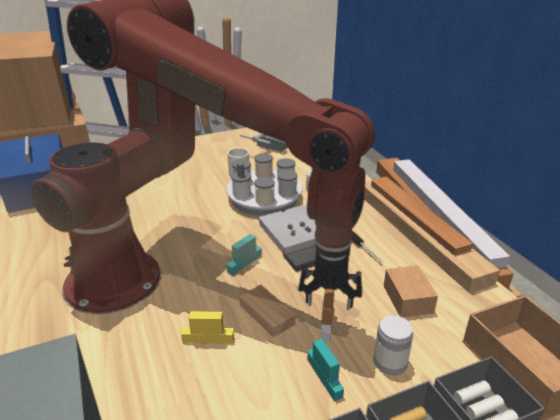

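```bash
python3 - <<'E'
from h import *
grasp(); o=r.observe(); print(o['t'],o['opening'],o['ee_pos'],o['ft_force'])
p=o['ee_pos']
r.servo_line([p[0],p[1],.16],speed=.15)
o=r.observe(); print(o['t'],o['opening'],o['ee_pos'],o['ft_force'])
r.move_ptp(st(.19,0,.13),down(SP[2]))
o=r.observe(); print(o['t'],o['opening'],o['ee_pos'],st(.19,0,.13),o['orientation'],down(SP[2]),o['ft_force'])
save(viewer.get_image('wrist'),'h1.png');save(viewer.get_image('side'),'h1s.png');save(viewer.get_image('scene'),'h1c.png')
E
```

```text
5.95 0.023325198533736345 [ 0.46076915 -0.37429226  0.04207299] [-0.28642786 -0.11782152  0.93987951]
6.8833 0.02328016305969071 [ 0.46042253 -0.37384918  0.15878937] [ 0.0627154  -0.05397794 -1.53340181]
8.4667 0.023528514087715946 [0.54977148 0.04546724 0.12982162] [0.54972362 0.04608413 0.13      ] [-0.51264739  0.51281924 -0.4869369   0.48693072] [ 0.51276292 -0.51276292  0.48690264 -0.48690264] [ 0.72673472  0.34899451 -1.61762494]
```

View pics/h1.png

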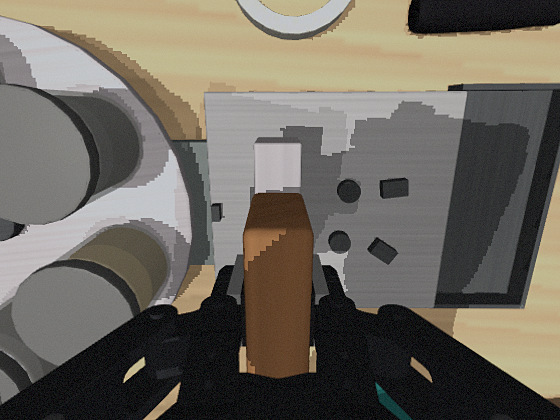

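View pics/h1s.png

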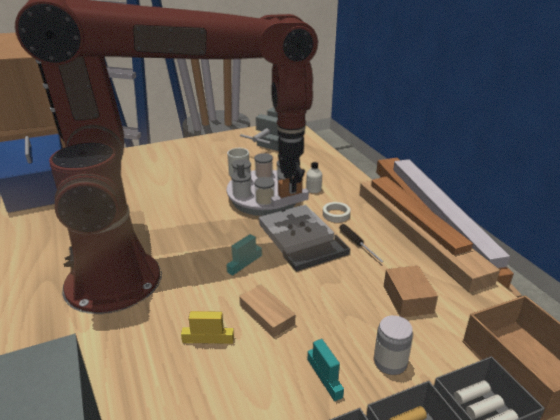

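```bash
python3 - <<'E'
from h import *
r.servo_line(st(.19,0,.08),speed=.1,max_force=15)
hit=r.servo_line(st(.19,0,.0690),speed=.02,max_force=5)
o=r.observe(); print(hit,o['t'],o['opening'],o['ee_pos'],o['ft_force'])
r.servo_line(st(.19,0,o['ee_pos'][2]+.0015),speed=.02)
o=r.observe(); print(o['t'],o['opening'],o['ee_pos'],o['ft_force'])
save(viewer.get_image('wrist'),'h2.png');save(viewer.get_image('side'),'h2s.png')
E
```

```text
True 9.7167 0.0229197139187612 [0.54997752 0.04627968 0.07191051] [-0.15276144  1.01926741  4.27059057]
9.975 0.023328038198742986 [0.54964171 0.04604143 0.07326079] [ 0.56639319  1.2221887  -1.18538949]
```

View pics/h2.png

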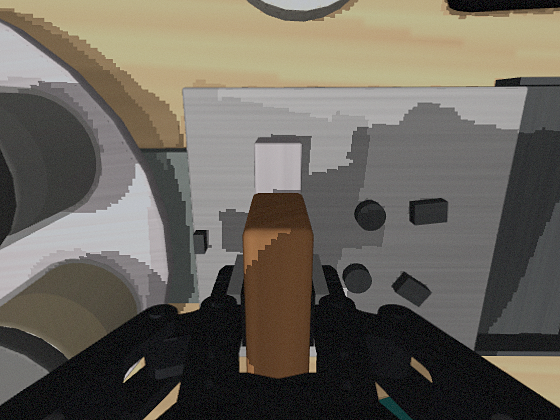

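```bash
python3 - <<'E'
from h import *
z=r.observe()['ee_pos'][2]
hit=r.servo_line(st(.30,0,z),speed=.07,max_force=25)
o=r.observe(); print(hit,o['t'],o['ee_pos'],o['ft_force'])
save(viewer.get_image('wrist'),'h3.png')
hit=r.servo_line(st(.336,0,z),speed=.05,max_force=25)
o=r.observe(); print(hit,o['t'],o['ee_pos'],o['ft_force'],o['opening'])
save(viewer.get_image('wrist'),'h4.png');save(viewer.get_image('side'),'h4s.png')
E
python3 -c "
import cv2,numpy as np
cv2.imwrite('pics/h34.png',cv2.resize(np.hstack([cv2.imread('pics/h3.png'),cv2.imread('pics/h4.png')]),(800,300)))"
```

```text
False 11.8 [ 0.5554137  -0.06348181  0.07313039] [-0.00624241  0.02889013 -1.37301307]
False 12.7167 [ 0.55719661 -0.09960285  0.0730739 ] [-0.95147492 -0.2274189  -1.69124584] 0.023402430546638056
```

View pics/h34.png

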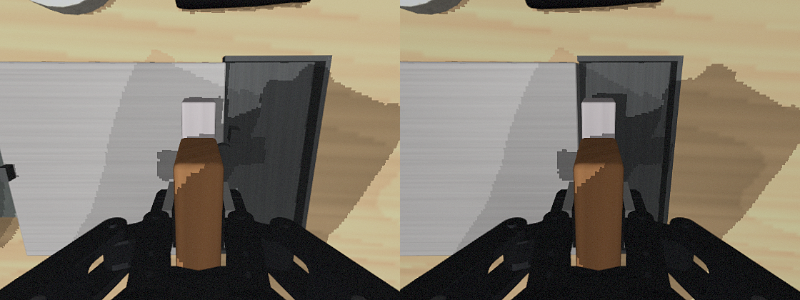

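View pics/h4s.png

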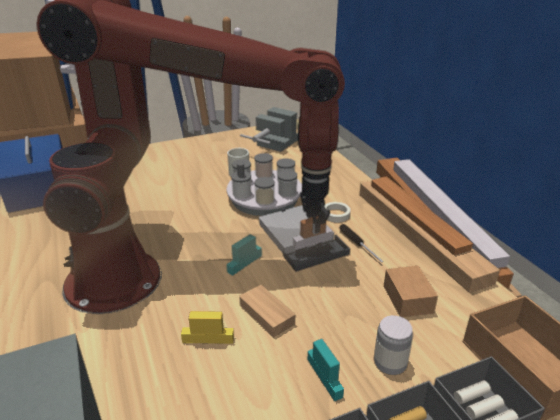

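Chips are not on the plate where visible; I'll lift and look into the tray.

```bash
python3 - <<'E'
from h import *
r.servo_line(st(.336,0,.19),speed=.15)
o=r.observe(); print(o['t'],o['ee_pos'],o['ft_force'],o['opening'])
save(viewer.get_image('wrist'),'h5.png');a=viewer.get_image('side');b=viewer.get_image('scene')
z=lambda i:cv2.resize(i,(400,300),interpolation=cv2.INTER_CUBIC)
save(np.hstack([z(a[190:280,250:370]),z(b[210:285,230:330])]),'h5sc.png')
E
```

```text
13.75 [ 0.55680991 -0.09949857  0.1888731 ] [ 0.51475515 -0.99014901 -1.86971376] 0.023348778702266697
```

View pics/h5.png

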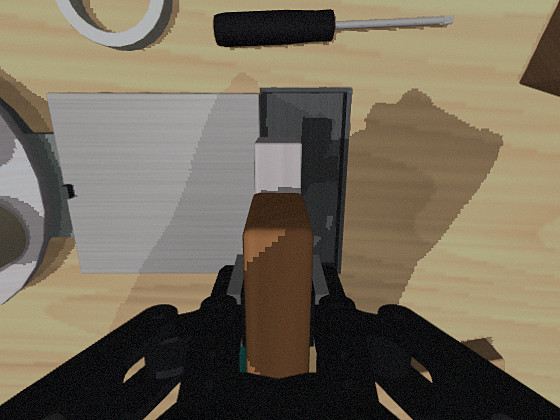

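View pics/h5sc.png

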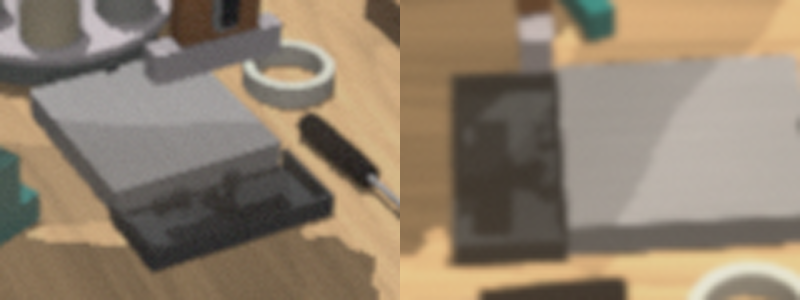

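```bash
python3 - <<'E'
from h import *
r.move_ptp([*SC[:2],.15],down(SC[2]))
r.servo_line([*SC[:2],.052],speed=.15,max_force=15)
hit=r.servo_line([*SC[:2],.0395],speed=.02,max_force=4)
o=r.observe(); print(hit,o['t'],o['ee_pos'],o['ft_force'],o['opening'])
open_jaws()
o=r.observe(); print(o['t'],o['opening'])
p=o['ee_pos']
r.servo_line([p[0],p[1],.20],speed=.2)
o=r.observe(); print(o['t'])
save(viewer.get_image('wrist'),'p1.png')
E
```

```text
True 16.5333 [ 0.46084022 -0.37448785  0.04193358] [ 0.83552097 -0.53735116  4.59682467] 0.023292935061880748
17.1583 0.0854076875042904
18.1
```

View pics/p1.png

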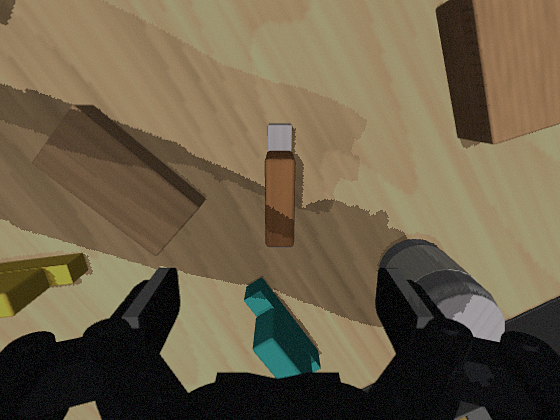

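```bash
python3 - <<'E'
from h import *
r.move_ptp([.557,-.09,.24],down(0))
o=r.observe(); print(o['t'])
a=viewer.get_image('wrist'); c=cam('wrist',o)
for d in models.look_for('wrist','chip0'): print(d,unproj(c,d['pixel'],.012))
b=np.clip(a.astype(float)*2.5,0,255).astype(np.uint8); save(b,'t1.png')
P=[.45,.205,.24]
r.move_ptp(P,down(0)); o=r.observe(); print(o['t'])
save(viewer.get_image('wrist'),'k1.png'); c=cam('wrist',o)
for d in models.mark_of('wrist','jar_knob'): print(d,unproj(c,d['pixel'],.142))
for d in models.mark_of('wrist','carousel'): print(d,unproj(c,d['pixel'],.034))
E
```

```text
19.3083
{'pixel': [278.1, 184.3], 'conf': 0.6} [ 0.55798238 -0.10123118  0.012     ]
{'pixel': [243.1, 181.5], 'conf': 0.5} [ 0.51867174 -0.0979476   0.012     ]
20.6083
{'pixel': [280.8, 185.6], 'conf': 0.85} [0.45369955 0.22295011 0.142     ]
{'pixel': [360.4, 149.4], 'conf': 0.78} [0.53646062 0.23542268 0.034     ]
{'pixel': [393.3, 273.0], 'conf': 0.29} [0.58425983 0.09420956 0.034     ]
```

View pics/t1.png

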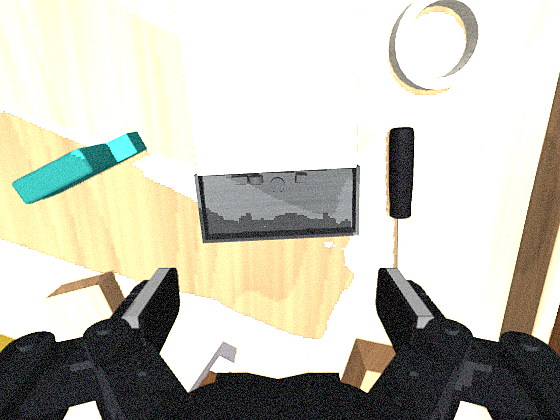

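View pics/k1.png

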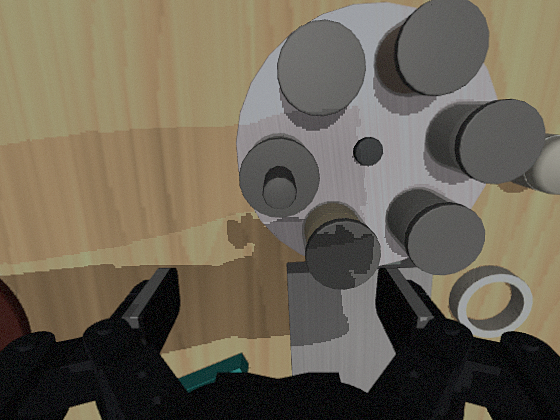

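```bash
python3 - <<'E'
from h import *
a=cv2.imread('pics/t1.png'); cv2.imwrite('pics/t1z.png',cv2.resize(a[155:255,185:375],None,fx=4,fy=4,interpolation=cv2.INTER_CUBIC))
K=np.array([.4537,.2230]); th=np.arctan2(*(K-SP[:2])[::-1]); print(np.degrees(th))
th1=SP[2]
for n in np.linspace(0,1,5):
    t=th+n*((th1-th)%(2*np.pi))
    for off in (np.pi/2,-np.pi/2):
        print(n,off,planner.inverse_kinematics([*(SP[:2]+.088*np.array([np.cos(t),np.sin(t)])),.124],down(t+off)))
E
```

```text
-171.53425121842568
0.0 1.5707963267948966 [ 0.19766985 -0.18219209 -0.37681259  1.37617582  0.         -3.09167799]
0.0 -1.5707963267948966 [ 0.19766985 -0.18219209 -0.37681259  1.37617582  0.          0.04991466]
0.25 1.5707963267948966 [ 0.13223584 -0.19179466 -0.38531887  1.37727212  0.          2.75738144]
0.25 -1.5707963267948966 [ 0.13223584 -0.19179466 -0.38531887  1.37727212  0.         -0.38421122]
0.5 1.5707963267948966 [ 7.77580391e-02 -1.57828896e-01 -3.54981281e-01  1.37364394e+00
  4.44089210e-16  2.33421177e+00]
0.5 -1.5707963267948966 [ 0.07775804 -0.1578289  -0.35498128  1.37364394  0.         -0.80738088]
0.75 1.5707963267948966 [ 4.38551416e-02 -8.83292749e-02 -2.90723897e-01  1.36840171e+00
  4.44089210e-16  1.93161701e+00]
0.75 -1.5707963267948966 [ 4.38551416e-02 -8.83292749e-02 -2.90723897e-01  1.36840171e+00
 -4.44089210e-16 -1.20997565e+00]
1.0 1.5707963267948966 [ 3.35528705e-02  2.60258921e-03 -2.02186740e-01  1.36600700e+00
  4.44089210e-16  1.55262287e+00]
1.0 -1.5707963267948966 [ 3.35528705e-02  2.60258921e-03 -2.02186740e-01  1.36600700e+00
 -4.44089210e-16 -1.58896978e+00]
```

View pics/t1z.png

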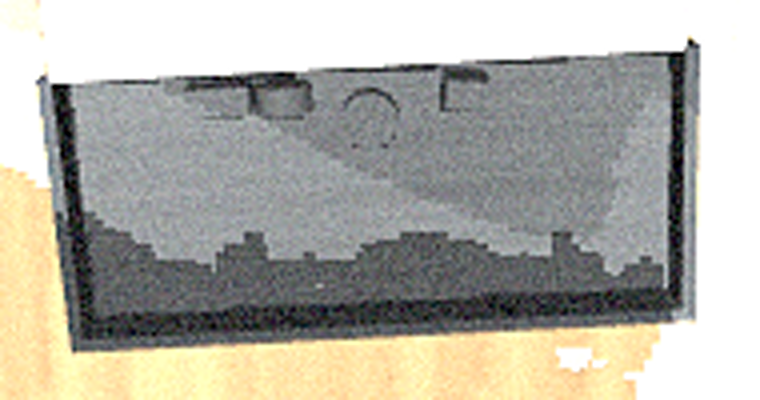

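```bash
python3 - <<'E'
from h import *
K=np.array([.4537,.2230]); th=np.arctan2(*(K-SP[:2])[::-1])
q=down(th-np.pi/2)
r.move_ptp([*K,.20],q)
o=r.observe(); print(o['t'],o['q'][5])
im=viewer.get_image('wrist');save(im,'k2.png'); c=cam('wrist',o)
for d in models.mark_of('wrist','jar_knob'): print(d,unproj(c,d['pixel'],.142))
for d in models.look_for('wrist','jar_knob'): print(d)
E
```

```text
22.25 0.050839627444804296
{'pixel': [276.5, 222.4], 'conf': 0.84} [0.45054259 0.22203245 0.142     ]
{'pixel': [275.7, 260.4], 'conf': 0.91}
{'pixel': [8.1, 337.0], 'conf': 0.27}
```

View pics/k2.png

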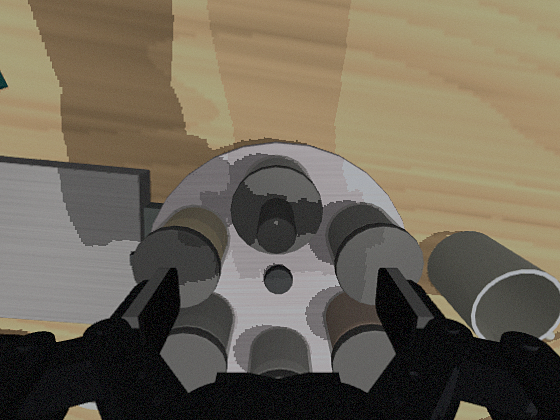

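```bash
python3 - <<'E'
from h import *
K=np.array([.4525,.2226]); 
print(r.servo_line([*K,.124],speed=.1,max_force=12))
grasp()
o=r.observe(); print(o['t'],o['opening'],o['ee_pos'],o['ft_force'],o['ft_torque'])
save(viewer.get_image('wrist'),'k3.png')
E
```

```text
False
23.9 0.02295295780967886 [0.45257289 0.22253185 0.12435706] [-0.90421028 -1.32950441  3.6653225 ] [-0.2502654   0.27181696 -0.11434352]
```

View pics/k3.png

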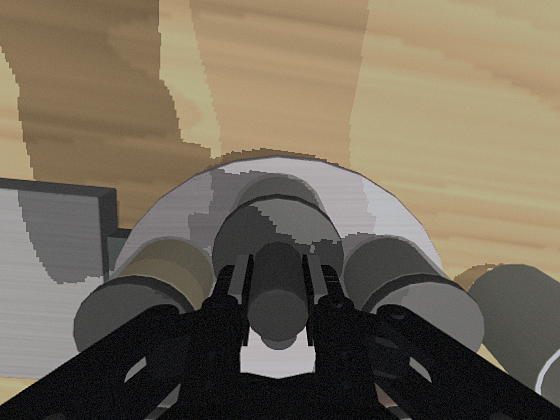

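```bash
python3 - <<'E'
from h import *
o=r.observe(); z=.124
d=o['ee_pos'][:2]-SP[:2]; th=np.arctan2(d[1],d[0]); rad=np.hypot(*d); print(rad,np.degrees(th))
D=(SP[2]-th)%(2*np.pi); N=10
for i in range(1,N+1):
    t=th+D*i/N; rr=rad+(.088-rad)*i/N
    h=r.servo_line([*(SP[:2]+rr*np.array([np.cos(t),np.sin(t)])),z],frame=down(t-np.pi/2),speed=.03,max_force=35)
    o=r.observe(); print(i,h,round(o['t'],2),o['opening'].round(4),o['ee_pos'].round(4),o['ft_force'].round(1),o['q'][5].round(2))
    if h: break
for n in ['wrist','scene','side']: save(viewer.get_image(n),f'e_{n}.png')
E
```

```text
0.08829400730880801 -171.34575199000008Traceback (most recent call last):
  File "<stdin>", line 8, in <module>
AttributeError: 'float' object has no attribute 'round'
```

```bash
python3 - <<'E'
from h import *
o=r.observe(); z=.124
d=o['ee_pos'][:2]-SP[:2]; th=np.arctan2(d[1],d[0]); rad=np.hypot(*d); print(rad,np.degrees(th))
D=(SP[2]-th)%(2*np.pi); N=9
for i in range(1,N+1):
    t=th+D*i/N; rr=rad+(.088-rad)*i/N
    h=r.servo_line([*(SP[:2]+rr*np.array([np.cos(t),np.sin(t)])),z],frame=down(t-np.pi/2),speed=.03,max_force=35)
    o=r.observe(); print(i,h,round(o['t'],2),round(float(o['opening']),4),np.round(o['ee_pos'],4),np.round(o['ft_force'],1),float(o['q'][5]))
    if h: break
for n in ['wrist','scene','side']: save(viewer.get_image(n),f'e_{n}.png')
E
```

```text
0.08824031568480542 -162.76122611534402
1 False 25.12 0.023 [0.4605 0.1974 0.1244] [-2.7 -1.5  5.2] -0.30421828459074385
2 False 25.71 0.0226 [0.4671 0.1863 0.1244] [-2.4 -1.2  5.8] -0.47579146043760234
3 False 26.29 0.0226 [0.4752 0.1763 0.1244] [-0.8 -0.7  5.1] -0.6443157544122062
4 False 26.88 0.0226 [0.4846 0.1677 0.1243] [-1.   0.2  4.6] -0.810266806146034
5 False 27.46 0.0228 [0.4952 0.1605 0.1244] [-0.6  1.8  5. ] -0.9732667728423765
6 False 28.04 0.0225 [0.5068 0.1549 0.1244] [0.1 3.  4.6] -1.1326761737967295
7 False 28.62 0.0225 [0.519  0.1511 0.1244] [-0.5  3.8  5.9] -1.2882489074290417
8 False 29.21 0.0226 [0.5317 0.1491 0.1244] [-1.4  3.9  5.5] -1.4400062098971746
9 False 29.79 0.0228 [0.5445 0.149  0.1244] [-2.5  4.3  5.9] -1.5881025617675169
```

View pics/e_wrist.png

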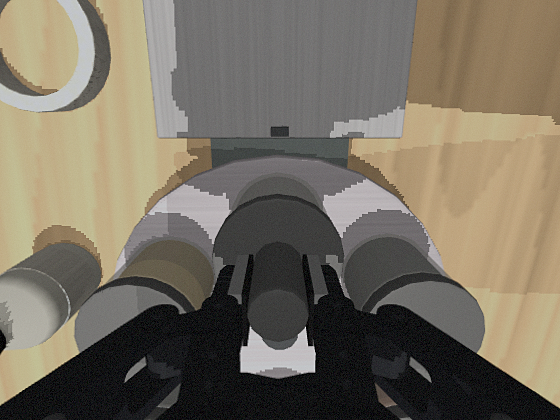

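View pics/e_scene.png

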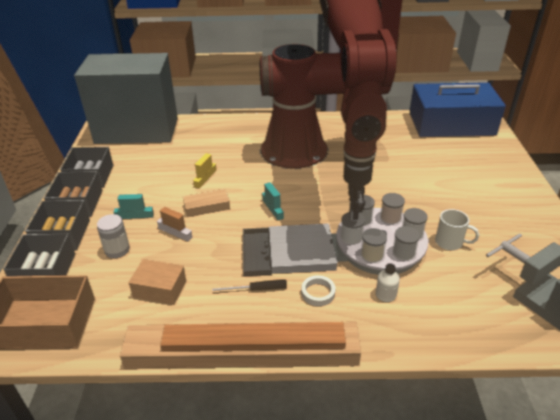

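View pics/e_side.png

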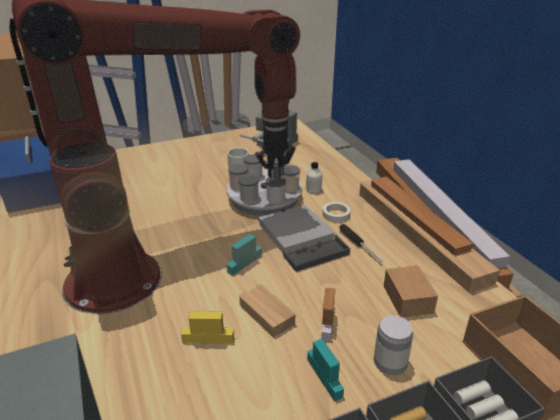

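```bash
python3 - <<'E'
from h import *
w=cv2.imread('pics/e_wrist.png'); 
cv2.imwrite('pics/ez.png',np.hstack([cv2.resize(w[100:160,a:a+65],None,fx=4,fy=4,interpolation=cv2.INTER_CUBIC) for a in (130,247,365)]))
cv2.imwrite('pics/ez2.png',cv2.resize(w[0:160,130:440],None,fx=2.5,fy=2.5,interpolation=cv2.INTER_CUBIC))
E
```

```text
(no output)
```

View pics/ez.png

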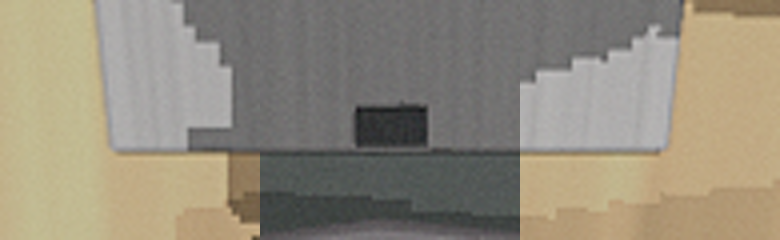

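View pics/ez2.png

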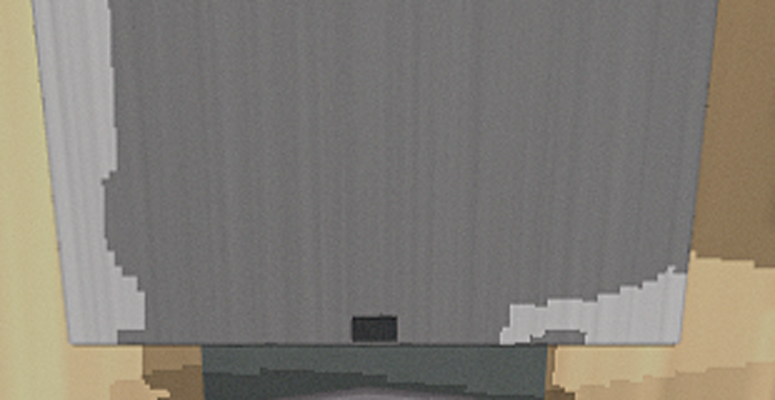

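```bash
python3 - <<'E'
from h import *
from scipy.optimize import least_squares
o=r.observe(); c=cam('wrist',o); print(o['ee_pos'],o['t'],o['ft_force'])
U=lambda p,z:unproj(c,p,z)[:2]
BL,BR,FL,FR=U((157.5,137.6),.03),U((402,137.5),.03),U((143.2,0),.03),U((417.6,0),.03)
print(np.linalg.norm(BL-BR), np.linalg.norm(FL-FR))
m0=(BL+BR)/2; m1=(FL+FR)/2; print(m0,m1)
e=BL-BR; 
a1=np.arctan2(*((m1-m0)[::-1])); a2=np.arctan2(*(e[::-1]))-np.pi/2; print('yaw',a1,a2,SP[2])
pt=U((279.8,126.5),.038); print('pointer',pt)
ee=o['ee_pos'][:2]
for a in (a1,a2,(a1+a2)/2,SP[2]):
    ax=m0-.14*np.array([np.cos(a),np.sin(a)])
    fm=ax+.088*np.array([np.cos(a),np.sin(a)])
    n=np.array([-np.sin(a),np.cos(a)])
    print(a,'axis',ax,'mark',fm,'ee err tang mm',(ee-ax)@n*1000,'rad',(ee-ax)@[np.cos(a),np.sin(a)])
# jar knob seen
for n in ['scene','side','wrist']:
    viewer.get_image(n); cc=cam(n,o)
    for d in models.mark_of(n,'jar_knob')[:1]: print(n,d,unproj(cc,d['pixel'],.142))
    for d in models.mark_of(n,'front_mark')[:1]: print(n,d,unproj(cc,d['pixel'],.142))
# expected pixel column of a point on the knob axis direction
print(proj(c,[[*ee,.161],[*ee,.116]]))
E
```

```text
[0.54447552 0.14900558 0.12440055] 29.9417 [-1.03786517  4.60212645  5.3414811 ]
0.16878428039483173 0.16865613552585548
[0.54625597 0.09618968] [0.55028682 0.01340293]
yaw -1.5221451842631244 -1.5190694667692037 -1.51907
pointer [0.5466824  0.08819411]
-1.5221451842631244 axis [0.5394475  0.23602403] mark [0.54372711 0.14812815] ee err tang mm 0.7901969745900587 rad 0.08716001295091881
-1.5190694667692037 axis [0.53901744 0.23600243] mark [0.54356738 0.14812013] ee err tang mm 0.9527138532494382 rad 0.08716269330369358
-1.520607325516164 axis [0.53923246 0.23601339] mark [0.54364724 0.1481242 ] ee err tang mm 0.8714564444209415 rad 0.08716129064529306
-1.51907 axis [0.53901752 0.23600243] mark [0.5435674  0.14812013] ee err tang mm 0.9526856787702281 rad 0.08716269279568477
scene {'pixel': [352.4, 210.3], 'conf': 0.65} [0.54150877 0.14750803 0.142     ]
scene {'pixel': [350.6, 210.4], 'conf': 0.75} [0.54181245 0.14253259 0.142     ]
side {'pixel': [278.0, 172.2], 'conf': 0.72} [0.55526012 0.14810097 0.142     ]
side {'pixel': [273.5, 174.1], 'conf': 0.82} [0.53713404 0.14209913 0.142     ]
wrist {'pixel': [277.0, 288.6], 'conf': 0.68} [0.5453468  0.14794298 0.142     ]
wrist {'pixel': [279.0, 291.4], 'conf': 0.98} [0.54443965 0.14922566 0.142     ]
[[279.15915405 318.48607712]
 [278.72286864 263.02139305]]
```

```bash
python3 - <<'E'
from h import *
im=viewer.get_image('wrist'); save(im,'f.png')
z=np.clip(im[160:360,200:360].astype(float)*2,0,255).astype(np.uint8)
save(cv2.resize(z,None,fx=3,fy=3,interpolation=cv2.INTER_CUBIC),'fz.png')
for d in models.trace('wrist','jar_knob')[:2]:
    m=d['region']; print(d['conf'],d['pixel'],m.sum())
    for y in range(250,360,8):
        xs=np.where(m[y])[0]
        if len(xs): print(y,xs[0],xs[-1])
E
```

```text
0.57 [280.7, 255.6] 47099
250 122 436
258 118 439
266 116 441
274 114 447
282 106 457
290 96 466
298 88 475
306 82 479
314 78 482
322 75 483
330 75 484
338 74 482
346 77 480
354 240 315
```

View pics/fz.png

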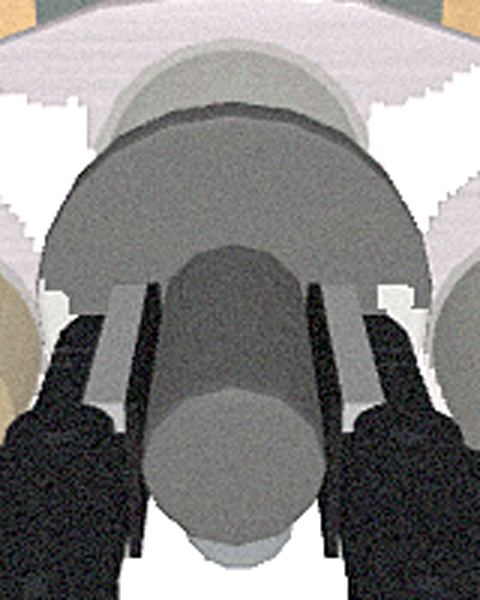

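```bash
python3 - <<'E'
import cv2,numpy as np
def crops(n,pts,out):
    w=cv2.imread('pics/'+n); L=[]
    for x,y in pts:
        c=w[y-20:y+20,x-20:x+20]; c=np.clip(c.astype(float)*1.3,0,255).astype(np.uint8)
        L.append(cv2.resize(c,(240,240),interpolation=cv2.INTER_CUBIC))
    cv2.imwrite('pics/'+out,np.hstack(L))
crops('h5.png',[(48,93),(259,93),(82,272)],'c5.png')
crops('h1.png',[(205,93),(466,93),(436,306)],'c1.png')
E
```

```text
(no output)
```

View pics/c5.png

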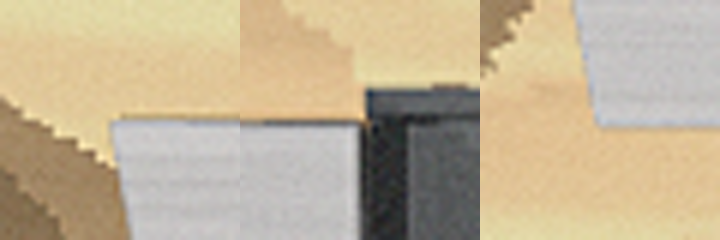

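View pics/c1.png

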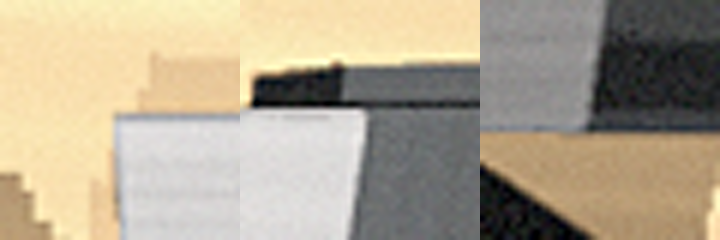

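```bash
python3 - <<'E'
from h import *
from scipy.optimize import least_squares
oe=r.observe()
qq=[-.51265,.51282,-.48694,.48693]
BL,BR,FR,FL=(.14,-.085),(.14,.085),(.32,.085),(.32,-.085)
# naming: L= -y station
V=[({'ee_pos':[5.99649619e-01,8.34936566e-05,2.30498299e-01],'orientation':[7.07200010e-01,-7.07013212e-01,4.84931971e-04,4.78216836e-04]},
   [(134.5,86.8,BL),(310,77.7,BR),(314.1,250.5,FR),(163.2,257.7,FL)]),
  ({'ee_pos':[.55681,-.0995,.18887],'orientation':qq},[(46.7,93.2,BR),(259,93.3,FR),(81.5,273,BL)]),
  ({'ee_pos':[.54977152,.04546724,.12982],'orientation':qq},[(204.5,92.2,BR),(467.3,91,FR),(434,307.7,FL)]),
  (oe,[(157.6,137.7,BR),(402,137.7,BL)])]
ee=oe['ee_pos']
def res(p,full=True):
    R0=[]
    Rz=R.from_euler('z',p[2]).as_matrix()
    dE=np.eye(4); dE[:3,:3]=R.from_rotvec(p[6:9]).as_matrix(); dE[:3,3]=p[3:6]
    for o,pts in V:
        K,d,E=cam('wrist',o); c=(K,d,dE@E)
        W=[Rz@np.array([*l,.03])+[p[0],p[1],0] for _,_,l in pts]
        R0.append((proj(c,W)-np.array([x[:2] for x in pts])).ravel())
    # edges at row 0 in last view, knob
    for col,s in ((143.2,.085),(417.6,-.085)):
        W=unproj(c,(col,0),.03); l=Rz.T@(W-[p[0],p[1],0]); R0.append([(l[1]-s)*1000*1.6])
    kp=proj(c,[[ee[0],ee[1],.161],[ee[0],ee[1],.116]]); R0.append([(kp[0,0]-278.2)*.6,(kp[1,0]-278.3)*.6])
    return np.concatenate(R0+[p[3:6]/.002,p[6:9]/.006])
s=least_squares(res,[.54,.236,-1.519]+[0]*6)
p=s.x; print(p.round(4)); print(res(p).round(2))
cov=np.linalg.inv(s.jac.T@s.jac); print('sd',np.sqrt(np.diag(cov))[:3])
a=p[2]; u=np.array([np.cos(a),np.sin(a)]); n=np.array([-u[1],u[0]])
D=ee[:2]-p[:2]; print('tang mm',D@n*1000,'rad',D@u*1000,'ang deg',np.degrees(np.arctan2(D@n,D@u)))
E
```

```text
[ 5.3830e-01  2.3560e-01 -1.5171e+00 -2.0000e-04 -1.0000e-04  1.9000e-03
 -5.0000e-04 -1.0000e-04  1.5000e-03]
[-0.44  0.44  0.63 -0.15  0.31 -0.16 -0.43 -0.04  0.04 -0.19  0.35  0.21
  0.08  0.37 -0.43 -0.34  0.23  0.15 -0.31 -0.08  0.27  0.07  0.21 -0.15
 -0.17 -0.16  0.05 -0.12 -0.12 -0.03  0.97 -0.08 -0.02  0.24]
sd [0.00067666 0.00035572 0.00352481]
tang mm 1.457728881714263 rad 86.7879447350189 ang deg 0.9622748848801681
```

```bash
python3 - <<'E'
from h import *
o=r.observe(); a=SP[2]; n=np.array([-np.sin(a),np.cos(a)])
p=o['ee_pos'].copy(); p[:2]-=.00125*n; p[2]=.124
# target commanded was st(.088,0): shift from it
t=st(.088,0,.124); t[:2]-=.00125*n
print(r.servo_line(t,speed=.01,max_force=35))
r.hold(.3)
o2=r.observe(); print(o['ee_pos'],o2['ee_pos'],o2['ft_force'],o2['t'],o2['opening'])
im=viewer.get_image('wrist'); save(im,'g.png')
save(np.clip(cv2.resize(im[100:360,120:440].astype(np.float32)*1.4,None,fx=2.3,fy=2.3),0,255).astype(np.uint8),'gz.png')
E
```

```text
False
[0.54443105 0.14902394 0.1243937 ] [0.54358613 0.14898378 0.12438878] [1.3859615  5.21614192 3.77908702] 31.0667 0.022770996811835177
```

View pics/gz.png

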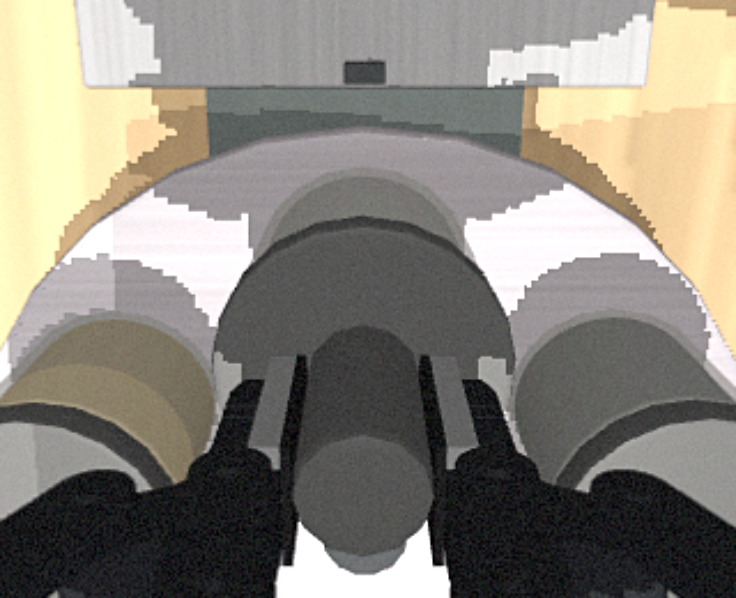

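```bash
python3 - <<'E'
from h import *
r.sign_off()
E
```

```text
the job is handed in; nothing more can be done
```

The job is done and handed in at about 31 s of the 72 s allowed. I got no verdict back.

- **Chips:** I gripped the wood-and-aluminium scraper and pushed all four chips off the plate with it; the fingers stayed above the blade, off the chips. The wrist camera showed an empty plate. A brightened picture showed four shapes in the dark tray that I take to be the chips, while the network found only two.
- **Scraper:** it stands upright on the bench, back at its original spot and clear of the station. I checked this in a picture after letting go.
- **Jar:** I gripped the knob (fingers about 23 mm apart) and turned the carousel about 84° to the front. I then moved the knob about 0.85 mm sideways after refining the station's position.
- **Alignment:** in the last picture the knob, lid, pointer and plate middle line up to within about 1 pixel. My estimates of the carousel axis differed by up to about 1.5 mm, so the jar could be off by about half a degree. The networks' own front mark from the scene and side cameras was off by several mm, so I did not use it.
- **Forces and bystanders:** the forces I read stayed around 5–8 N while turning and holding. The bystanders and look-alikes I could see had not moved.

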